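Draw the drying box flap shut with the hook rod

ROBOT

A 7-joint arm with a two-finger parallel gripper is mounted at the origin on a cart in front of the work surface, level with it; the furniture and walls round the work are solid. World frame = base frame: x ahead of the robot, y to its left, z up, the work surface at z = 0. Lengths are in m, angles in rad, forces in N, time in s.
With the tool pointing down it reaches from about 0.425 to 0.875 m from the base axis. Payload 4.7 kg.
Tool frame: the origin (TCP) lies midway between the tips of the shut fingers; the grasp point (between the pads) lies 19 mm behind it; z points along the fingers, y is the line along which they close (so a half turn about z gives the same grasp; the last joint's range is limited). The gripper opens to 87 mm and grips with 3 to 60 N. Pads are 19 mm wide; open, the fingers measure 117 mm over their backs; the gripper's body (75 mm by 190 mm) begins 51 mm behind the grasp point.
Start: joints at [1.157, 0.321, -0.07, 1.45, 0.023, 1.371, -0.057], TCP at [0.27, -0.591, 0.19] pointing down, gripper open.
Joint ranges: [-2.86, 2.86], [-0.3, 2.09], [-1.38, 1.24], [0.06, 2.45], [-1.56, 4.7], [0.09, 2.05], [-2.69, 2.69]. Speed limits (rad/s): [2.57, 2.57, 3.14, 3.14, 3.14, 3.14, 3.14].

INTERFACE

Orientations are given as a rotation vector (axis times angle).
In Python, from bench import ctrl, get_image, calibration gives the robot as it stands.
- The arm moves only by the tool apply_moves, never from a script. Its arguments are lists of equal length, an entry for each row: "dp": the shift along the tool's x, y, z in m, a list of three; "twist": the turn, a rotation vector about the tool's x, y, z in rad, a list of three; "fingers": the closure, from 0 (fully open) to 1 (shut). In form: {"dp": [[dx, dy, dz], ...], "twist": [[ax, ay, az], ...], "fingers": [fingers, ...]}. A call has 1 to 10 rows; each row shifts and turns the commanded pose from where the row before left it, along the tool's axes as they then stand; what a row does not reach is not made up. A row lasts 1/10 s, in which the tool goes at most 50 mm and 8.59 degrees, less where a joint would pass 70% of its speed; a pose out of reach is approached as far as the arm can. A call is refused whole if a number of a shift passes 0.05 or a number of a turn 0.15, either way. A call with a gripper value outside its range is refused whole. The fingers move at their own pace and stop on an object; "newtons" is the grip in N (left out, the last holds). Time passes only in rows, so rows that do not move let the fingers close. It gives the time, the measured TCP pose, the force, the opening and the grip force at its end, in the units of the state.
- ctrl.get_state(): the state, without advancing time (a new reading comes with each control period).
- get_image(name): name is "side" or "top" or "wrist"; returns the picture (420x560x3 uint8, red, green, blue); there is no depth.
- calibration(name): a dict with "fx", "fy", "cx", "cy" (pixels), "eye" and "attitude" of the camera in the world; the wrist camera has in their place "hand_eye" (4x4, takes a point from camera to tool coordinates, whose origin is the TCP and whose axes are the flange's). Camera axes: x right, y up, looking along -z (the intrinsics and any distortion apply to the point x, -y, -z); pixel columns grow to the right and rows downward; lengths in m; the calibration is good to about 2 mm. A picture is of the moment at which its call begins: read the wrist's pose just before it. calibration takes no time and is no camera call.
- ctrl.close_job(): hands the job in; it is judged then, once.
The state is a dict: "time": time; "joint_positions": joint angles; "qd": joint speeds; "joint_torque": joint torques, N m; "position": TCP position; "tool_rot": TCP orientation; "ft_force": force on the tool from outside, world axes, zero at the start; "torque": the same for the moment, N m; "grip_width": opening from 0.0 (shut) to 1.0 (fully open); "grip_force": force on a finger pad.
Only numpy, scipy, OpenCV 4.12 (cv2) and the standard library are available. Lean on these libraries where they do the work, as an engineer would, in place of code of your own. Each camera call takes 0.05 s, during which the arm holds its last target. There are 200 camera calls.

TASK

Take the hook rod from its leaning rack, put its pin through the ring eye on the drying box's open flap and draw the flap fully shut with it, easing it down without a slam and without the gripper or arm touching box or flap. Then unhook and park the rod in the rack's two forks just as you found it, leaving everything else on the bench where it is.

Things in the scene. Friction and masses are not known exactly. Their poses are not given: they have to be found in the camera images.
- drying_box: Fixed grey sheet-metal drying box, 160 mm (its x) by 136 mm (its y), 146 mm high, open at the top, one iron head inside. Origin: centre of its underside. Its flap is hinged along the top of its +y (left) side and its free edge is over its -y side when shut. Yaw varies.
- hinge (a point): Point on the flap's hinge line, at the middle of the box's +y rim, 150 mm above the bench. The hinge line runs along the box's x.
- flap (a joint): Angle of the blue flap (160x136x6 mm) in rad: 0 shut (lying level on the box), 1.57 standing straight up, more leans away over the +y side (limit 2.1). The hinge is stiff (about 0.13 N m): the flap, 0.13 kg, stays where it is left; about 1 to 2 N at the eye move it.
- eye (a point): Centre of the steel ring eye on the middle of the flap's free edge, 162 mm from the hinge line. Hole 30 mm across, wire 6 mm; the hole's axis runs along the box's x (parallel to the hinge), so a pin enters it from the robot's side. With hinge H and flap angle a the eye is at H + 162 mm x (0, -cos a, sin a) in the box's axes.
- hook_rod: Loose L-shaped hook rod, about 110 g. Wooden handle 132 mm long along its y, 16 mm square; origin at its centre. Steel shank, 10 mm thick, from its +y end to y = 132 mm; there a pin, 8 mm thick with 11 mm ball end, points square off along (cos 35, 0, sin 35 deg) to 39 mm from the axis. Two sides of the handle face along the pin, so they too are rolled 35 deg. Parked, its axes equal the rack's. Balances 20 mm hookward.
- pin (a point): Middle of the hook rod's pin: 20 mm out along the pin (so 16.4, 132, 11.5 mm in the rod's axes from its origin).
- rod_rack: Fixed rack: base 110x125x9 mm, origin under its centre; two green forks, 9 mm thick, 47 mm either side of centre along its y, tips 115 mm high. Slots 21 mm wide, mouths flared, leaning 35 deg from vertical: the way out is (-sin 35, 0, cos 35) in the rack's axes, up and to the robot. The handle's sides lie parallel to the slots' walls, hook end to +y. 85 mm of handle is free between the forks. Yaw varies.
- seat (a point): Where the rod's origin is when parked: rack's middle, 85 mm above the bench. At the start the rod may be shifted up to 5 mm along its length from it.
- pin_home (a point): Where the pin's middle (point pin) is when the rod is parked as it was found.
- glue: Bystander: white squeeze glue bottle with orange nozzle, 44 mm across, 148 mm tall, standing near the box on the robot side (not the like one at the back). Origin: centre of its underside.
- oiler: Bystander: green oil can, 110x66 mm, 137 mm tall, standing behind the box (not the like one at the back). Origin: centre of its underside.
- rubber_mallet: Bystander: mallet with black head and wooden handle, 264 mm long, 47 mm high. Origin: centre of its underside.
- packet: Bystander: brown paper packet, 94x151 mm, 62 mm high. Origin: centre of its underside.
- jar: Bystander: glass jar with teal lid, 56 mm across, 74 mm tall. Origin: centre of its underside.
- tape: Bystander: roll of black tape, 59 mm across, 19 mm high. Origin: centre of its underside.
- vee: Bystander: grey steel V block, 44x60 mm, 42 mm high. Origin: centre of its underside.

How it is judged:
On the way, in this order (a step that is already met when the one before it is completed fails the run):
1. the pin is through the eye while the flap still stands open (distance between pin and eye below 0.016 m and value of joint flap above 0.9 rad), for 0.15 s.
2. the flap has been drawn nearly down with the pin still in the eye (distance between pin and eye below 0.016 m and value of joint flap below 0.45 rad), for 0.1 s.
At the end, for the whole second after the job is handed in: The flap is shut (within 0.06 rad) and the rod lies at rest in the rack's forks, its handle's centre within 14 mm of the seat and its pin within 16 mm of where it is when parked (value of joint flap below 0.06 rad and distance between hook_rod and seat below 0.014 m and distance between pin and pin_home below 0.016 m and linear speed of hook_rod below 0.02 m/s); the robot touches nothing.
It fails at once if the gripper or arm touches the flap or the box (contact force between any of the fingers, the arm and drying_box above 1 N).
It fails at once if the flap is slammed (faster than 2.5 rad/s) (velocity of joint flap below -2.5 rad/s).
It fails at once if a bystander is moved more than 25 mm (distance of any of glue, oiler, rubber_mallet, packet, jar, tape, vee from where it was at the start of the episode above 0.025 m).
It also fails if it takes over 51 s, if anything falls off the work surface, if the arm or the gripper's body presses on something with over 40 N, if the wrist force passes 120 N, or if a joint passes its speed limit or range.

## Working session

There is one attempt and no reset: what is moved stays moved. The work goes in short steps, Python scripts to look and compute and a tool call to move; the robot and the scene stay as the last step left them, time stands still between calls to the robot, and variables do not carry over. Pictures are saved under pics/ and viewed, at most 10 in all, crops included, and the job is handed in when it is done.

Besides the shell and the picture viewer there is one more tool, called after "Request:" by a JSON object that holds its "fn" and its "kwargs". apply_moves: Moves the arm, as the interface text tells. Its arguments: {"type":"object","properties":{"dp":{"type":"array"},"twist":{"type":"array"},"fingers":{"type":"array"},"newtons":{"type":"number"}},"required":["dp","twist","fingers"]}

```bash
mkdir -p pics; ls; python3 - <<'E'
from bench import ctrl,get_image,calibration
import cv2
for n in("side","top"):
    im=get_image(n); cv2.imwrite(f"pics/{n}0.png",im[:,:,::-1]); print(n,calibration(n))
print(calibration("wrist")); print(ctrl.get_state())
E
```

```text
pics
side {'fx': 399.88250406265263, 'fy': 399.88250406265263, 'cx': 278.30780674778543, 'cy': 209.69864713770667, 'eye': array([0.23584313, 0.39642703, 0.64945257]), 'attitude': array([ 0.29032962, -1.15440736, -2.38925677])}
top {'fx': 388.92408994681017, 'fy': 388.92408994681017, 'cx': 273.6235536085633, 'cy': 207.49902442635334, 'eye': array([ 0.44964122, -0.19532392,  0.9513477 ]), 'attitude': array([ 0.12072029, -0.09531437, -1.59615839])}
{'fx': 304.00589356650653, 'fy': 304.00589356650653, 'cx': 277.85915672995037, 'cy': 205.6653010137256, 'hand_eye': array([[ 4.72049898e-04,  9.59613686e-01,  2.81320727e-01,
         7.71231792e-02],
       [ 9.99999671e-01, -2.67351953e-04, -7.66012344e-04,
        -3.58623140e-04],
       [-6.59864283e-04,  2.81320996e-01, -9.59613496e-01,
        -1.94652567e-01],
       [ 0.00000000e+00,  0.00000000e+00,  0.00000000e+00,
         1.00000000e+00]])}
{'time': 0.1, 'joint_positions': array([ 1.15710938,  0.32174251, -0.07008672,  1.45159203,  0.02257521,
        1.37083283, -0.05690919]), 'qd': array([-0.00048542, -0.00192744,  0.00051674, -0.00268272, -0.00029936,
        0.00091109, -0.00096833]), 'joint_torque': array([-1.75539794e-04, -4.92571199e+01, -4.05704593e-01, -3.13399351e+01,
       -6.42552017e-02,  3.94243898e-02,  6.61015997e-05]), 'position': array([ 0.26937698, -0.59091114,  0.18925551]), 'tool_rot': array([-3.06830497e+00, -6.66512011e-01,  7.06601074e-04]), 'ft_force': array([-0.50236753, -0.32667078, -0.46516685]), 'torque': array([ 0.02529664, -0.1000016 ,  0.01776078]), 'grip_force': 0.0, 'grip_width': 0.9977198457444628}
```

View pics/side0.png

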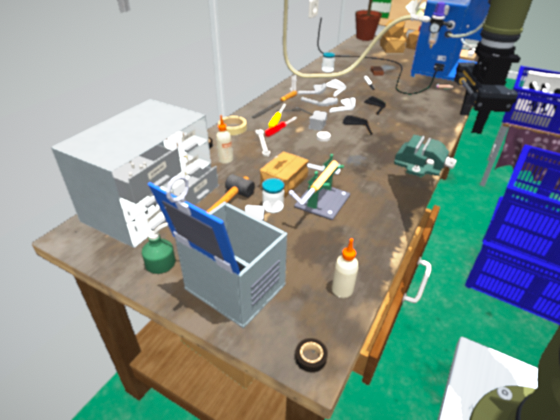

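View pics/top0.png

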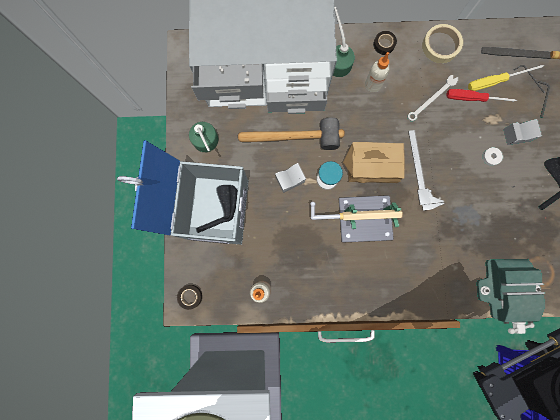

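The side view shows the open box with the flap at about (195,225) and its ring near (178,190), plus the rack at (325,190). In the top view the ring is near (130,180), the box near (210,200), the rack near (368,218) with the hook at (313,210), and the glue near (260,292). I'll zoom in for measuring.

```bash
cat > h.py <<'E'
import numpy as np, cv2
from scipy.spatial.transform import Rotation as R
from bench import ctrl,get_image,calibration
def ray(n,px,st=None):
    c=calibration(n); d=np.array([(px[0]-c['cx'])/c['fx'],-(px[1]-c['cy'])/c['fy'],-1.])
    if n=='wrist':
        T=c['hand_eye']; Rt=R.from_rotvec(st['tool_rot'])
        return np.array(st['position'])+Rt.apply(T[:3,3]),Rt.apply(T[:3,:3]@d)
    return np.array(c['eye']),R.from_rotvec(c['attitude']).apply(d)
def onz(n,px,z,st=None):
    o,d=ray(n,px,st); return o+d*(z-o[2])/d[2]
def tri(*obs):
    A=np.zeros((3,3));b=np.zeros(3);rs=[ray(*o) for o in obs]
    for o,d in rs:
        d=d/np.linalg.norm(d);P=np.eye(3)-np.outer(d,d);A+=P;b+=P@o
    p=np.linalg.solve(A,b)
    return p,[np.linalg.norm(np.cross(p-o,d/np.linalg.norm(d))) for o,d in rs]
def proj(n,p,st=None):
    c=calibration(n);
    if n=='wrist':
        T=c['hand_eye'];q=R.from_rotvec(st['tool_rot']).inv().apply(np.array(p)-st['position']);q=T[:3,:3].T@(q-T[:3,3])
    else: q=R.from_rotvec(c['attitude']).inv().apply(np.array(p)-c['eye'])
    return np.array([c['cx']-c['fx']*q[0]/q[2],c['cy']+c['fy']*q[1]/q[2]])
E
python3 - <<'E'
import cv2,numpy as np
a=cv2.imread('pics/top0.png');b=cv2.imread('pics/side0.png')
z=lambda i,x,y,w,h,k:cv2.resize(i[y:y+h,x:x+w],None,fx=k,fy=k,interpolation=cv2.INTER_CUBIC)
A=z(a,110,130,150,120,5);B=z(a,300,185,120,65,6)
cv2.imwrite('pics/tb.png',A);
C=z(b,140,165,150,150,4); D=z(b,285,150,75,75,8)
cv2.imwrite('pics/tr.png',B); 
cv2.imwrite('pics/sb.png',C)
E
```

```text
(no output)
```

View pics/tb.png

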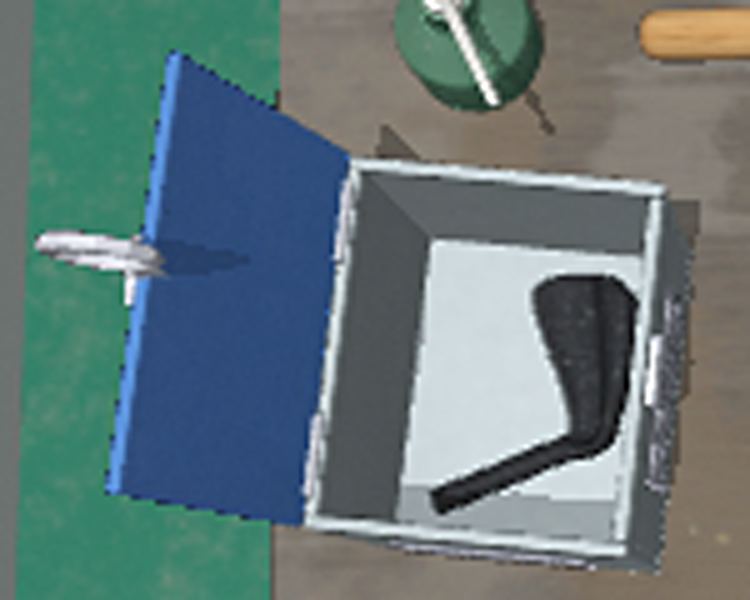

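View pics/tr.png

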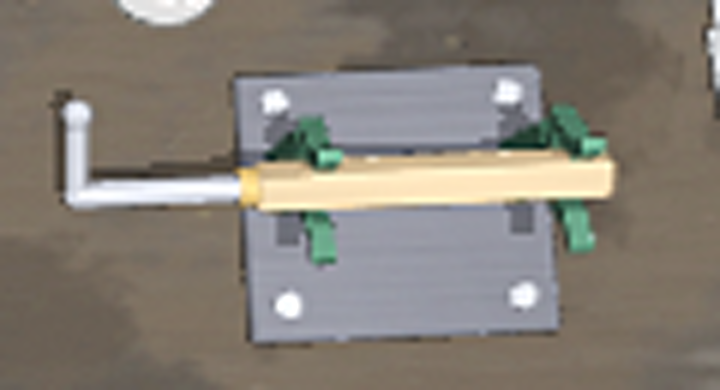

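View pics/sb.png

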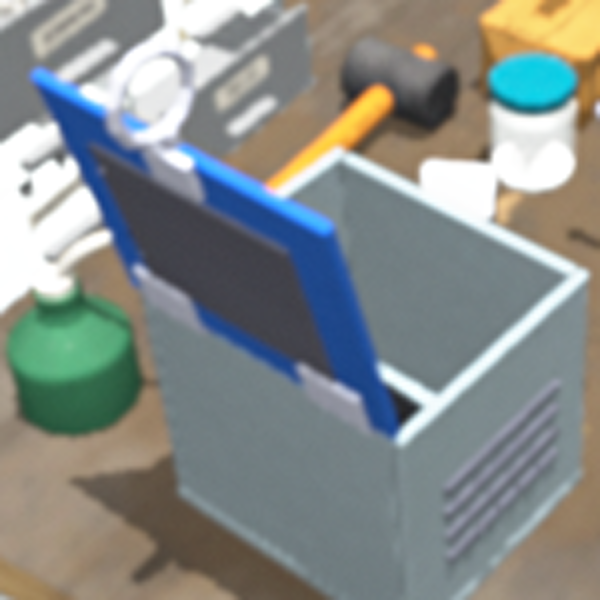

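Top-crop features: rim corners at (350,160), (665,188), (625,553), (305,525) and the ring centre at (99,253). The rack base corners are at (236,76), (540,67), (558,328), (252,341), with the bend at (78,197) and the handle end at (613,177). In the side crop the ring centre is at (150,92).

```bash
python3 - <<'E'
from h import *
np.set_printoptions(precision=4,suppress=True)
t=lambda p:(p[0]/5+110-.4,p[1]/5+130-.4); r=lambda p:(p[0]/6+300-.4,p[1]/6+185-.4)
s=lambda p:(p[0]/4+140-.4,p[1]/4+165-.4)
C=np.array([onz('top',t(p),.146) for p in [(350,160),(665,188),(625,553),(305,525)]])
print('rim',C); 
L=lambda a,b:np.linalg.norm(a-b)
print('sizes y,x',L(C[0],C[1]),L(C[3],C[2]),L(C[0],C[3]),L(C[1],C[2]))
ax=(C[0]-C[3]+C[1]-C[2]);ay=(C[0]-C[1]+C[3]-C[2])
yaw=np.arctan2(ax[1],ax[0]);yaw2=np.arctan2(-ay[0],ay[1]);print('yaw',yaw,yaw2)
yb=(yaw*160+yaw2*136)/296;c=C.mean(0)[:2];ex=np.array([np.cos(yb),np.sin(yb)]);ey=np.array([-ex[1],ex[0]])
H=np.r_[c+.068*ey,.15];print('centre',c,'H',H)
E_,e=tri(('top',t((99,253))),('side',s((150,92))));print('eye',E_,e)
d=E_-H;print('eye in box',d[:2]@ex,d[:2]@ey,d[2],'len',np.hypot(d[:2]@ey,d[2]),'a',np.arctan2(d[2],-(d[:2]@ey)))
B=np.array([onz('top',r(p),.009) for p in [(236,76),(540,67),(558,328),(252,341)]])
print('rack sizes',L(B[0],B[1]),L(B[3],B[2]),L(B[0],B[3]),L(B[1],B[2]))
ax=(B[0]-B[3]+B[1]-B[2]);ay=(B[0]-B[1]+B[3]-B[2]);print('rack',B.mean(0),'yaw',np.arctan2(ax[1],ax[0]),np.arctan2(-ay[0],ay[1]))
P=onz('top',r((78,197)),.085);Q=onz('top',r((613,177)),.085);d=P-Q
print('bend',P,'end',Q,L(P,Q),np.arctan2(-d[0],d[1]),'origin est',P-d/L(P,Q)*.132, Q+d/L(P,Q)*.066)
print('glue',onz('top',(260,292),.145))
st=ctrl.get_state();print(R.from_rotvec(st['tool_rot']).as_matrix())
E
```

```text
rim [[ 0.6656  0.0142  0.146 ]
 [ 0.6492 -0.1203  0.146 ]
 [ 0.4949 -0.1012  0.146 ]
 [ 0.5103  0.032   0.146 ]]
sizes y,x 0.13544338477980225 0.13409699075786385 0.15638244088136619 0.15542109636392437
yaw -0.11861246257493438 -0.11825637947262804
centre [ 0.58   -0.0438] H [0.588  0.0237 0.15  ]
eye [0.5926 0.0567 0.3112] [np.float64(0.0009685424500221664), np.float64(0.0009685424500221912)]
eye in box 0.0006194973489708482 0.03335349978306969 0.16124503219707156 len 0.1646584840086106 a 1.7747694562448466
rack sizes 0.12355736275353679 0.12256098592088233 0.10790262642509049 0.10612739819451848
rack [ 0.5469 -0.4044  0.009 ] yaw 0.005029916921095413 0.007382469942221769
bend [ 0.5443 -0.2695  0.085 ] end [ 0.546  -0.4683  0.085 ] 0.1987746599974647 0.00871766879687293 origin est [ 0.5455 -0.4015  0.085 ] [ 0.5455 -0.4023  0.085 ]
glue [ 0.3884 -0.1514  0.145 ]
[[ 0.9099  0.4149 -0.0008]
 [ 0.4149 -0.9099  0.0016]
 [-0.0001 -0.0018 -1.    ]]
```

```bash
cat >> h.py <<'E'
def plan(p,Rm,n,quiet=False):
    st=ctrl.get_state();p0=np.array(st['position']);R0=R.from_rotvec(st['tool_rot'])
    w=(R0.inv()*Rm).as_rotvec()/n;D=(np.array(p)-p0)/n
    dp=[[round(float(v),4) for v in (R0*R.from_rotvec(w*k)).inv().apply(D)] for k in range(n)]
    print('t',round(st['time'],2),'pos',p0.round(4),'n',n);print('dp',dp);print('tw',[round(float(v),4) for v in w])
def frame(yaw,tilt):  # tool axes: x=rod y, y=pin dir, z
    return R.from_euler('z',yaw)*R.from_euler('y',-tilt)*R.from_matrix(np.array([[0,1,0],[1,0,0],[0,0,-1.]]))
RG=frame(.007,np.radians(35)); GR=np.array([.5456,-.387,.085]); TG=GR+.019*RG.apply([0,0,1]) # grasp tcp
RB=frame(-.1185,0); EX=RB.apply([0,1,0]); EY=RB.apply([1,0,0]); H=np.array([.588,.0237,.15])
PIN=np.array([.117,.020,-.019])
def tcp_for_pin(p,Rm): return np.array(p)-Rm.apply(PIN)
E
python3 - <<'E'
from h import *
print(RG.as_matrix().round(3),TG)
plan(TG-.13*RG.apply([0,0,1]),RG,10)
E
```

```text
[[-0.007  0.819  0.574]
 [ 1.     0.006  0.004]
 [-0.     0.574 -0.819]] [ 0.55649769 -0.38692371  0.06943611]
t 0.1 pos [ 0.2694 -0.5909  0.1893] n 10
dp [[0.0278, -0.0097, 0.0013], [0.0286, -0.0066, 0.0019], [0.0291, -0.0035, 0.0026], [0.0292, -0.0005, 0.0035], [0.029, 0.0026, 0.0046], [0.0283, 0.0055, 0.0058], [0.0274, 0.0082, 0.0072], [0.026, 0.0108, 0.0086], [0.0244, 0.0131, 0.0102], [0.0224, 0.0151, 0.0118]]
tw [-0.0543, 0.035, -0.1113]
```

Request:
{"fn": "apply_moves", "kwargs": {"dp": [[0.0278,-0.0097,0.0013],[0.0286,-0.0066,0.0019],[0.0291,-0.0035,0.0026],[0.0292,-0.0005,0.0035],[0.029,0.0026,0.0046],[0.0283,0.0055,0.0058],[0.0274,0.0082,0.0072],[0.026,0.0108,0.0086],[0.0244,0.0131,0.0102],[0.0224,0.0151,0.0118]], "twist": [[-0.0543,0.035,-0.1113],[-0.0543,0.035,-0.1113],[-0.0543,0.035,-0.1113],[-0.0543,0.035,-0.1113],[-0.0543,0.035,-0.1113],[-0.0543,0.035,-0.1113],[-0.0543,0.035,-0.1113],[-0.0543,0.035,-0.1113],[-0.0543,0.035,-0.1113],[-0.0543,0.035,-0.1113]], "fingers": [0.3,0.3,0.3,0.3,0.3,0.3,0.3,0.3,0.3,0.3], "newtons": 50}}

```text
time: 1.1
position: [0.4826, -0.3868, 0.1767]
tool_rot: [1.859, 1.883, 0.593]
ft_force: [0.7, 0.6, -0.2]
grip_width: 0.703
grip_force: 0.0
```

```bash
python3 - <<'E'
from h import *
plan(TG-.13*RG.apply([0,0,1]),RG,2)
st=ctrl.get_state();im=get_image('wrist')
print(st['joint_positions'].round(2),st['grip_width'],(R.from_rotvec(st['tool_rot']).inv()*RG).as_rotvec())
O=np.array([.5455,-.402,.085]);Rr=R.from_euler('z',.007)
for y in(-.066,.066,.132): print(y,proj('wrist',O+Rr.apply([0,y,0]),st).round(1))
cv2.imwrite('pics/w1.png',im[:,:,::-1])
E
```

```text
t 1.1 pos [ 0.4826 -0.3868  0.1767] n 2
dp [[-0.0003, -0.0005, 0.0001], [-0.0003, -0.0005, 0.0001]]
tw [0.0013, 0.0001, 0.0029]
[ 1.19 -0.   -0.25  2.   -0.66  0.87  1.32] 0.7026551306276053 [0.00269013 0.00014978 0.00572546]
-0.066 [276.  265.3]
0.066 [276.6 144.9]
0.132 [277.   72.8]
```

View pics/w1.png

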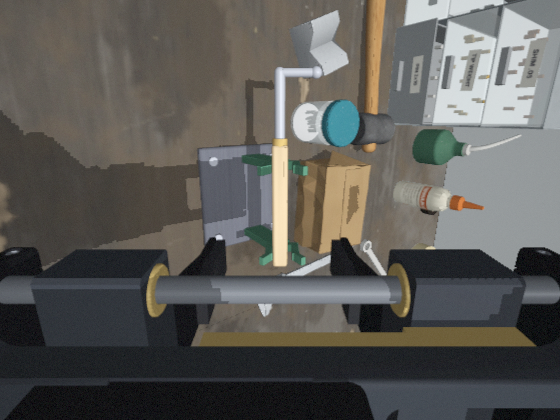

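Wrist view: the handle's centreline is at col 281 (predicted 276), its end at row 265 and the bend at row 73, so it agrees to about 4 mm. I'll shift +2 mm in tool y, approach 90 mm and check again.

Request:
{"fn": "apply_moves", "kwargs": {"dp": [[-0.0006,0.002,0.01],[0,0,0.02],[0,0,0.02],[0,0,0.02],[0,0,0.015],[0,0,0.005],[0,0,0]], "twist": [[0.0027,0,0.0057],[0,0,0],[0,0,0],[0,0,0],[0,0,0],[0,0,0],[0,0,0]], "fingers": [0.3,0.3,0.3,0.3,0.3,0.3,0.3]}}

```text
time: 1.85
position: [0.5354, -0.3886, 0.1036]
tool_rot: [1.875, 1.876, 0.592]
ft_force: [-0.1, 0.0, 0.1]
grip_width: 0.701
grip_force: 0.0
```

```bash
python3 - <<'E'
from h import *
plan(TG,RG,2)
st=ctrl.get_state();im=get_image('wrist')
O=np.array([.5455,-.402,.085]);Rr=R.from_euler('z',.007)
for y in(.03,.066,.1,.132): print(y,proj('wrist',O+Rr.apply([0,y,0]),st).round(1))
hsv=cv2.cvtColor(im,cv2.COLOR_RGB2HSV)
m=cv2.inRange(hsv,(12,50,140),(28,200,255))
for r in range(60,240,20):
    c=np.flatnonzero(m[r]);print(r,(c[(c>240)&(c<310)].min(),c[(c>240)&(c<310)].max()) if ((c>240)&(c<310)).any() else None)
cv2.imwrite('pics/w2.png',im[:,:,::-1])
E
```

```text
t 1.85 pos [ 0.5354 -0.3886  0.1036] n 2
dp [[0.0008, -0.0011, 0.02], [0.0008, -0.0011, 0.02]]
tw [-0.0014, 0.0004, -0.0031]
0.03 [274.5 202.6]
0.066 [274.  153.4]
0.1 [273.5 102.5]
0.132 [273.  50.]
60 (np.int64(305), np.int64(305))
80 (np.int64(304), np.int64(309))
100 None
120 None
140 None
160 (np.int64(267), np.int64(289))
180 (np.int64(267), np.int64(289))
200 (np.int64(268), np.int64(289))
220 (np.int64(269), np.int64(289))
```

View pics/w2.png

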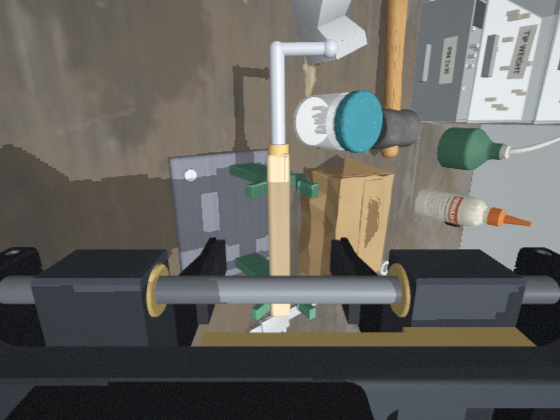

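Closer wrist view: the handle's centre is at col 278.3, right on the gripper's centre plane, and the bend is at row 48. Going in the last 40 mm and gripping.

Request:
{"fn": "apply_moves", "kwargs": {"dp": [[0.0016,0.0003,0.01],[0,0,0.012],[0,0,0.01],[0,0,0.006],[0,0,0.002],[0,0,0],[0,0,0],[0,0,0],[0,0,0],[0,0,0]], "twist": [[-0.0028,0,-0.006],[0,0,0],[0,0,0],[0,0,0],[0,0,0],[0,0,0],[0,0,0],[0,0,0],[0,0,0],[0,0,0]], "fingers": [0.3,0.3,0.3,0.3,0.3,0.3,1,1,1,1], "newtons": 50}}

```text
time: 2.9
position: [0.5586, -0.3869, 0.0721]
tool_rot: [1.864, 1.879, 0.591]
ft_force: [0.1, 0.3, 1.1]
grip_width: 0.42
grip_force: 0.0
```

Request:
{"fn": "apply_moves", "kwargs": {"dp": [[0,0,0],[0,0,0],[0,0,0]], "twist": [[0,0,0],[0,0,0],[0,0,0]], "fingers": [1,1,1]}}

```text
time: 3.2
position: [0.5586, -0.3867, 0.0718]
tool_rot: [1.864, 1.879, 0.592]
ft_force: [-0.3, -0.3, -0.8]
grip_width: 0.147
grip_force: 0.0
```

Request:
{"fn": "apply_moves", "kwargs": {"dp": [[0,0,0],[0,0,0]], "twist": [[0,0,0],[0,0,0]], "fingers": [1,1]}}

```text
time: 3.4
position: [0.5586, -0.3867, 0.0718]
tool_rot: [1.864, 1.879, 0.592]
ft_force: [-0.3, 0.2, -0.2]
grip_width: 0.025
grip_force: 0.0
```

```bash
python3 - <<'E'
from h import *
st=ctrl.get_state();print(st['grip_width'],st['grip_force'],st['position'])
cv2.imwrite('pics/w3.png',np.hstack([get_image('wrist')[100:300,180:380],cv2.resize(get_image('side')[130:230,280:380],(400,400))[100:300]])[:,:,::-1])
E
```

```text
0.024790792429542543 0.0 [ 0.55864501 -0.38670014  0.07176353]
```

View pics/w3.png

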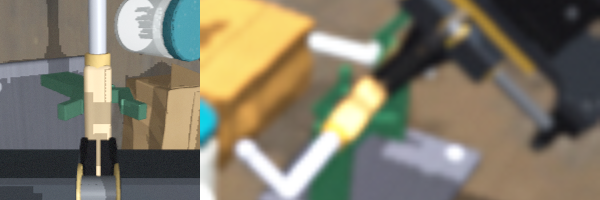

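The wrist crop shows the fingers nearly shut with the handle continuing under them, so they seem to have closed above the rod. Checking this against projections.

```bash
python3 - <<'E'
from h import *
st=ctrl.get_state();im=get_image('wrist');cv2.imwrite('pics/w4.png',im[:,:,::-1])
Rt=R.from_rotvec(st['tool_rot'])
for q in([0,0,0],[0,0,-.019],[.0095,0,0],[.0095,0,-.019],[.0095,.01,-.019],[.0095,.01,-.04],[.0095,.01,-.06]): print('tool',q,proj('wrist',st['position']+Rt.apply(q),st).round(1))
O=np.array([.5455,-.402,.085]);Rr=R.from_euler('z',.007)
for y in(.03,.066,.1,.132): print(y,proj('wrist',O+Rr.apply([0,y,0]),st).round(1))
print('ball',proj('wrist',O+Rr.apply([.039*.819,.132,.039*.574]),st))
g=im[100:300,180:380]
cv2.imwrite('pics/w4.png',np.hstack([cv2.resize(im[30:310,210:350],None,fx=2.1,fy=2.1,interpolation=3),cv2.resize(get_image('side')[120:240,270:390],(588,588),interpolation=3)[:,:500]])[:,:,::-1][:588])
E
```

```text
tool [0, 0, 0] [277.9 234.1]
tool [0, 0, -0.019] [278.  245.3]
tool [0.0095, 0, 0] [277.9 221. ]
tool [0.0095, 0, -0.019] [278.  231.2]
tool [0.0095, 0.01, -0.019] [294.2 231.2]
tool [0.0095, 0.01, -0.04] [296.2 245. ]
tool [0.0095, 0.01, -0.06] [298.6 261.6]
0.03 [272.9 222.9]
0.066 [272.7 164.5]
0.1 [272.5 102.8]
0.132 [272.3  37.9]
ball [347.2963192   38.13035203]
```

View pics/w4.png

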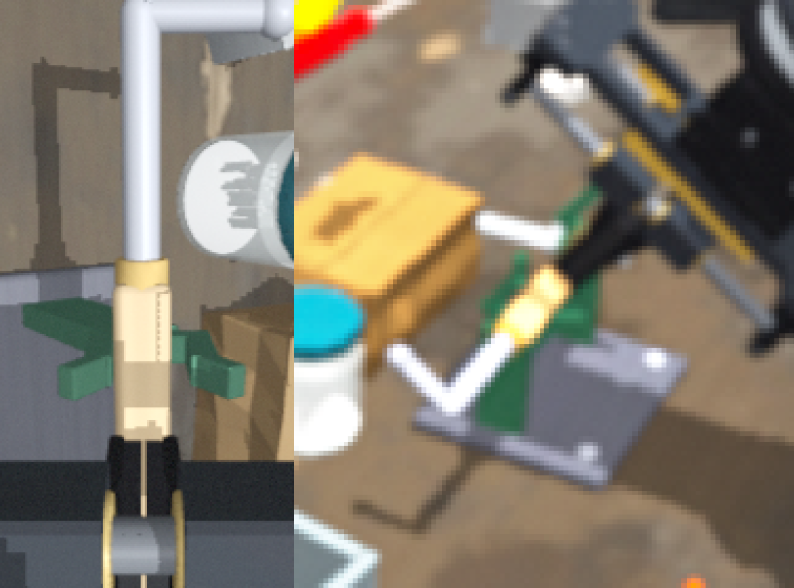

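The wrist view shows the finger pads at cols 262–295, ending at row 238, with a beige strip of handle seen between and beyond them. In the side view the finger tips meet the handle's top near (324,176).

```bash
python3 - <<'E'
from h import *
st=ctrl.get_state()
Rt=R.from_rotvec(st['tool_rot']);print(Rt.as_matrix().round(3))
for n in('side','top'):
  for q in([0,0,0],[0,0,-.019],[0,0,-.04]): print(n,'tool',q,proj(n,st['position']+Rt.apply(q)).round(1))
  for y in(-.066,.015,.07,.132): print(n,'rod',y,proj(n,np.array([.5455,-.402+y,.085])).round(1))
# rod bend & ball triangulation between top0 and side (side crop s0: bend, ball)
f=lambda p:((p[0]-294)/4.9+270-.4,p[1]/4.9+120-.4)
r=lambda p:(p[0]/6+300-.4,p[1]/6+185-.4)
print('bend',tri(('top',r((78,197))),('side',f((450,405)))),'ball',tri(('top',r((77,113))),('side',f((398,352)))),'ferr',tri(('top',r((243,188))),('side',f((508,335)))))
E
```

```text
[[-0.008  0.819  0.574]
 [ 1.     0.007  0.003]
 [-0.002  0.574 -0.819]]
side tool [0, 0, 0] [318.  181.5]
side tool [0, 0, -0.019] [322.4 177.6]
side tool [0, 0, -0.04] [327.4 173.2]
side rod -0.066 [336.  163.8]
side rod 0.015 [323.1 178.6]
side rod 0.07 [313.6 189.6]
side rod 0.132 [301.9 203. ]
top tool [0, 0, 0] [363.5 210.3]
top tool [0, 0, -0.019] [365.3 214.3]
top tool [0, 0, -0.04] [367.3 218.9]
top rod -0.066 [401.7 214.3]
top rod 0.015 [365.2 215.4]
top rod 0.07 [340.6 216.1]
top rod 0.132 [312.8 216.9]
bend (array([ 0.54504053, -0.26883936,  0.08803863]), [np.float64(0.0011430103190070943), np.float64(0.0011430103190072838)]) ball (array([ 0.57336547, -0.26800049,  0.10885379]), [np.float64(0.0009565644813876198), np.float64(0.0009565644813878272)]) ferr (array([ 0.54551212, -0.32996705,  0.09094632]), [np.float64(0.0002886412552379632), np.float64(0.00028864125523789025)])
```

Every view agrees that the real finger tips end about 27 mm behind the reported TCP, so they closed just above the handle. I'll open and go deeper in small steps, watching the force.

Request:
{"fn": "apply_moves", "kwargs": {"dp": [[0,0,0],[0,0,0],[0,0,0],[0,0,0],[0,0,0],[0,0,0.004],[0,0,0.004],[0,0,0.004]], "twist": [[0,0,0],[0,0,0],[0,0,0],[0,0,0],[0,0,0],[0,0,0],[0,0,0],[0,0,0]], "fingers": [0.4,0.4,0.4,0.4,0.4,0.4,0.4,0.4]}}

```text
time: 4.4
position: [0.5657, -0.3865, 0.0615]
tool_rot: [1.864, 1.88, 0.592]
ft_force: [0.3, -0.3, -0.6]
grip_width: 0.58
grip_force: 0.0
```

Request:
{"fn": "apply_moves", "kwargs": {"dp": [[0,0,0.004],[0,0,0.004],[0,0,0.003],[0,0,0]], "twist": [[0,0,0],[0,0,0],[0,0,0],[0,0,0]], "fingers": [0.4,0.4,0.4,0.4]}}

```text
time: 4.8
position: [0.5719, -0.3862, 0.0523]
tool_rot: [1.865, 1.88, 0.592]
ft_force: [0.2, 0.0, 0.5]
grip_width: 0.601
grip_force: 0.0
```

Request:
{"fn": "apply_moves", "kwargs": {"dp": [[0,0,0.002],[0,0,0],[0,0,0],[0,0,0],[0,0,0],[0,0,0],[0,0,0]], "twist": [[0,0,0],[0,0,0],[0,0,0],[0,0,0],[0,0,0],[0,0,0],[0,0,0]], "fingers": [1,1,1,1,1,1,1]}}

```text
time: 5.5
position: [0.573, -0.3868, 0.0515]
tool_rot: [1.864, 1.879, 0.592]
ft_force: [-0.6, 0.5, 0.3]
grip_width: 0.181
grip_force: 50.0
```

Gripped: 16 mm at 50 N. Lifting out along the slot.

Request:
{"fn": "apply_moves", "kwargs": {"dp": [[0,0,0],[0,0,-0.008],[0,0,-0.016],[0,0,-0.022],[0,0,-0.024],[0,0,-0.02],[0,0,-0.02]], "twist": [[0,0,0],[0,0,0],[0,0,0],[0,0,0],[0,0,0],[0,0,0],[0,0,0]], "fingers": [1,1,1,1,1,1,1], "newtons": 60}}

```text
time: 6.2
position: [0.5087, -0.3868, 0.142]
tool_rot: [1.865, 1.88, 0.591]
ft_force: [0.5, -0.5, -0.5]
grip_width: 0.18
grip_force: 60.0
```

```bash
cat >> h.py <<'E'
PIN=np.array([.1168,.020,-.0424])
EYE=np.array([.592,.0565,.310])
HOME=np.array([.573,-.3868,.0515]); RH=R.from_rotvec([1.864,1.879,.592])
E
python3 - <<'E'
from h import *
st=ctrl.get_state();print(st['grip_width'],st['grip_force'])
t=tcp_for_pin(EYE-.055*EX+[0,0,.03],RB);print(t)
plan(t+[0,-.09,0],RB,10)
E
```

```text
0.17990541022789425 59.99116837978363
[ 0.50371754 -0.05061418  0.2976    ]
t 6.2 pos [ 0.5087 -0.3868  0.142 ] n 10
dp [[0.0246, 0.0087, -0.013], [0.0246, 0.0076, -0.0135], [0.0247, 0.0064, -0.0141], [0.0247, 0.0053, -0.0145], [0.0247, 0.0041, -0.0149], [0.0247, 0.0028, -0.0152], [0.0247, 0.0016, -0.0154], [0.0246, 0.0004, -0.0156], [0.0246, -0.0009, -0.0156], [0.0245, -0.0021, -0.0156]]
tw [0.0611, -0.0037, 0.0122]
```

Request:
{"fn": "apply_moves", "kwargs": {"dp": [[0.0246,0.0087,-0.013],[0.0246,0.0076,-0.0135],[0.0247,0.0064,-0.0141],[0.0247,0.0053,-0.0145],[0.0247,0.0041,-0.0149],[0.0247,0.0028,-0.0152],[0.0247,0.0016,-0.0154],[0.0246,0.0004,-0.0156],[0.0246,-0.0009,-0.0156],[0.0245,-0.0021,-0.0156]], "twist": [[0.0611,-0.0037,0.0122],[0.0611,-0.0037,0.0122],[0.0611,-0.0037,0.0122],[0.0611,-0.0037,0.0122],[0.0611,-0.0037,0.0122],[0.0611,-0.0037,0.0122],[0.0611,-0.0037,0.0122],[0.0611,-0.0037,0.0122],[0.0611,-0.0037,0.0122],[0.0611,-0.0037,0.0122]], "fingers": [1,1,1,1,1,1,1,1,1,1]}}

```text
time: 7.2
position: [0.504, -0.1398, 0.298]
tool_rot: [-2.35, -2.085, 0.004]
ft_force: [1.2, -0.6, -1.5]
grip_width: 0.179
grip_force: 60.0
```

```bash
python3 - <<'E'
from h import *
t=tcp_for_pin(EYE-.055*EX+[0,0,.03],RB)
plan(t,RB,4)
E
```

```text
t 7.2 pos [ 0.504  -0.1398  0.298 ] n 4
dp [[0.0221, -0.0027, 0.0001], [0.0221, -0.0027, 0.0001], [0.0221, -0.0027, 0.0001], [0.0221, -0.0027, 0.0001]]
tw [-0.0005, 0.0005, -0.0003]
```

Request:
{"fn": "apply_moves", "kwargs": {"dp": [[0.0221,-0.0027,0],[0.0221,-0.0027,0],[0.0221,-0.0027,0],[0.0221,-0.0027,0],[0,0,0],[0,0,0]], "twist": [[0,0,0],[0,0,0],[0,0,0],[0,0,0],[0,0,0],[0,0,0]], "fingers": [1,1,1,1,1,1]}}

```text
time: 7.8
position: [0.504, -0.0519, 0.2969]
tool_rot: [2.347, 2.086, -0.002]
ft_force: [-0.5, -0.1, -1.4]
grip_width: 0.177
grip_force: 60.0
```

```bash
python3 - <<'E'
from h import *
st=ctrl.get_state();Rt=R.from_rotvec(st['tool_rot']);p=st['position']+Rt.apply(PIN)
print(st['position'],'pin',p)
M=np.zeros((600,800,3),np.uint8)
for n,(w,h,k),(ox,oy) in (('wrist',(200,150,2),(0,0)),('side',(100,75,4),(400,0)),('top',(80,60,5),(0,300))):
    c=st if n=='wrist' else None
    im=get_image(n);np.save(f'pics/{n}5.npy',im)
    a=proj(n,p,c);b=proj(n,EYE,c);d=proj(n,st['position']+Rt.apply(PIN+[0,.019,0]),c);m=(a+b)/2
    x=int(np.clip(m[0]-w/2,0,560-w));y=int(np.clip(m[1]-h/2,0,420-h))
    M[oy:oy+h*k,ox:ox+w*k]=cv2.resize(im[y:y+h,x:x+w],None,fx=k,fy=k,interpolation=cv2.INTER_CUBIC)
    f=lambda q:((q-[x,y]+.4)*k+[ox,oy]).round(0)
    print(n,'crop',x,y,k,'pinmid',f(a),'ball',f(d),'eye',f(b))
cv2.imwrite('pics/m5.png',M[:,:,::-1])
E
```

```text
[ 0.50402639 -0.05188292  0.29689217] pin [0.53760375 0.06183386 0.33909473]
wrist crop 270 0 2 pinmid [108.  49.] ball [194.  49.] eye [297.  76.]
side crop 141 149 4 pinmid [653. 145.] ball [613. 126.] eye [551. 160.]
top crop 83 165 5 pinmid [179. 527.] ball [187. 468.] eye [234. 378.]
```

View pics/m5.png

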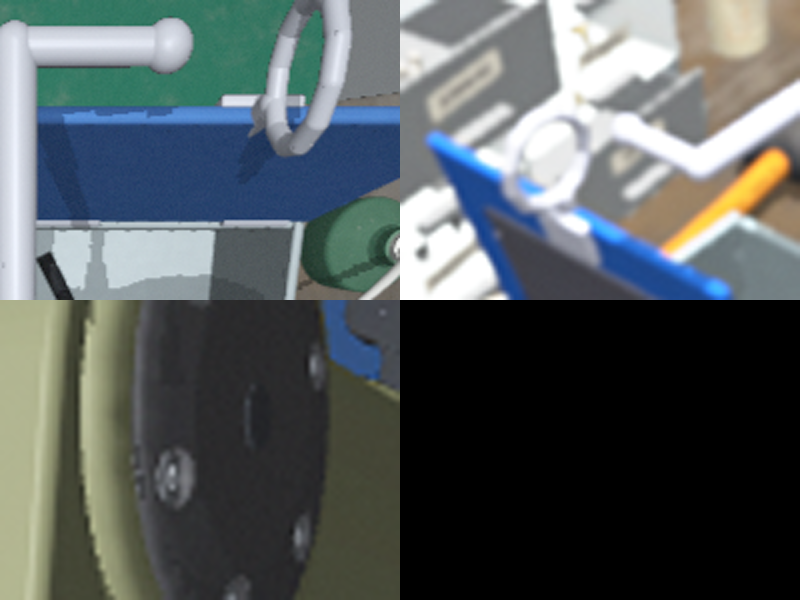

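The wrist crop shows the ball at (172,45), the bend at (18,45) and the ring centre at about (309,75). The side crop shows the ball at (625,126) and the ring centre at (547,164). The arm hides the top view, so I'll triangulate from wrist and side.

```bash
python3 - <<'E'
from h import *
st=ctrl.get_state();Rt=R.from_rotvec(st['tool_rot'])
w=lambda a,b:('wrist',(a/2+270-.3,b/2-.3),st); s=lambda a,b:('side',((a-400)/4+141-.4,b/4+149-.4))
b,e1=tri(w(172,45),s(625,126));e,e2=tri(w(309,75),s(547,164))
print('ball',b,e1,'eye',e,e2)
print('ball in tool',Rt.inv().apply(b-st['position']))
d=Rt.inv().apply(e-b);print('eye-ball tool',d)
d2=e-H;print('eye box',d2@EX,d2@EY,d2[2],np.hypot(d2@EY,d2[2]))
print('ball orig tri for pin',b-.014*EX,'pin model',st['position']+Rt.apply(PIN))
E
```

```text
ball [0.55167691 0.05913192 0.34050526] [np.float64(0.00014648575798852705), np.float64(0.00014648575798849518)] eye [0.59675029 0.05513412 0.30589938] [np.float64(0.0008049843889738602), np.float64(0.0008049843889739269)]
ball in tool [ 0.11712392  0.03365466 -0.04397763]
eye-ball tool [0.0014769  0.04523054 0.03460024]
eye box 0.004972697052230373 0.03224816290197984 0.15589938190892352 0.15919975279546453
ball orig tri for pin [0.53777509 0.06078704 0.34050526] pin model [0.53808185 0.06044871 0.33892922]
```

Request:
{"fn": "apply_moves", "kwargs": {"dp": [[0.001,0,0.0125],[0,0,0.015],[0,0,0.005],[0,0,0],[0,0.014,0],[0,0.014,0],[0,0.012,0],[0,0.01,0],[0,0.007,0],[0,0,0]], "twist": [[0,0,0],[0,0,0],[0,0,0],[0,0,0],[0,0,0],[0,0,0],[0,0,0],[0,0,0],[0,0,0],[0,0,0]], "fingers": [1,1,1,1,1,1,1,1,1,1]}}

```text
time: 8.95
position: [0.5617, -0.0574, 0.264]
tool_rot: [-2.348, -2.087, -0.0]
ft_force: [-0.0, 0.8, 0.2]
grip_width: 0.178
grip_force: 60.0
```

```bash
python3 - <<'E'
from h import *
st=ctrl.get_state();Rt=R.from_rotvec(st['tool_rot']);p=st['position']+Rt.apply(PIN)
print('pin',p,(Rt.inv()*RB).as_rotvec())
E1=np.array([.594,.056,.308])
def eye(a): return H+.162*(-np.cos(a)*EY+[0,0,np.sin(a)])
print(eye(1.775))
# arc deltas from current, with pin leading inward/down by slack, tool-frame
prev=None
for a in np.arange(1.775,-.01,-.1):
    q=eye(a)
    if prev is not None: print(round(a,3),RB.inv().apply(q-prev).round(4))
    prev=q
im0=np.load('pics/side5.npy').astype(int);im=get_image('side').astype(int)
E
```

```text
pin [0.59532579 0.056263   0.3064817 ] [-3.67557233e-05 -3.38155254e-04  6.18626917e-04]
[0.59188381 0.05632118 0.30863409]
1.675 [-0.016  -0.     -0.0025]
1.575 [-0.0162  0.     -0.0009]
1.475 [-0.0162 -0.      0.0007]
1.375 [-0.016   0.      0.0024]
1.275 [-0.0157 -0.      0.0039]
1.175 [-0.0152  0.      0.0055]
1.075 [-0.0146  0.      0.007 ]
0.975 [-0.0138 -0.      0.0084]
0.875 [-0.0129  0.      0.0097]
0.775 [-0.0119 -0.      0.011 ]
0.675 [-0.0107  0.      0.0121]
0.575 [-0.0095  0.      0.0131]
0.475 [-0.0081  0.      0.014 ]
0.375 [-0.0067  0.      0.0148]
0.275 [-0.0052 -0.      0.0153]
0.175 [-0.0036  0.      0.0158]
0.075 [-0.002  -0.      0.0161]
```

Request:
{"fn": "apply_moves", "kwargs": {"dp": [[-0.008,0,-0.0012],[-0.008,0,-0.0012],[-0.0081,0,-0.0005],[-0.0081,0,-0.0005],[-0.0081,0,0.0004],[-0.0081,0,0.0004],[-0.008,0,0.0012],[-0.008,0,0.0012],[-0.0078,0,0.002],[-0.0078,0,0.002]], "twist": [[0,0,0],[0,0,0],[0,0,0],[0,0,0],[0,0,0],[0,0,0],[0,0,0],[0,0,0],[0,0,0],[0,0,0]], "fingers": [1,1,1,1,1,1,1,1,1,1]}}

```text
time: 10.0
position: [0.5517, -0.1374, 0.2603]
tool_rot: [2.348, 2.086, -0.0]
ft_force: [-0.4, 0.5, -1.4]
grip_width: 0.179
grip_force: 60.0
```

```bash
python3 - <<'E'
from h import *
st=ctrl.get_state();Rt=R.from_rotvec(st['tool_rot']);p=st['position']+Rt.apply(PIN)
d=p-H;print('pin box',d@EX,d@EY,d[2],'a_cmd',np.arctan2(d[2],-d@EY),'r',np.hypot(d@EY,d[2]))
im=get_image('side');im0=np.load('pics/side5.npy')
for i in(im0,im):
    m=cv2.inRange(cv2.cvtColor(i,cv2.COLOR_RGB2HSV),(100,140,60),(125,255,255))[:,:300];m[:120]=0
    q=cv2.convexHull(max(cv2.findContours(m,0,2)[0],key=cv2.contourArea));print(cv2.approxPolyDP(q,4,True).reshape(-1,2).tolist())
# expected flap free corners for several a
for a in(1.775,1.45,1.35,1.25): print(a,[proj('side',H+s*.08*EX+.136*(-np.cos(a)*EY+[0,0,np.sin(a)])).round(0).tolist() for s in(-1,1)])
E
```

```text
pin box 0.0029357550494869744 -0.04748439678228625 0.1526705194547693 a_cmd 1.2692555049066565 r 0.15988450659262357
[[186, 201], [222, 220], [238, 273]]
[[216, 185], [249, 202], [238, 273], [213, 199]]
1.775 [[223.0, 222.0], [149.0, 183.0]]
1.45 [[243.0, 206.0], [170.0, 170.0]]
1.35 [[249.0, 203.0], [176.0, 168.0]]
1.25 [[255.0, 201.0], [182.0, 166.0]]
```

The flap's near corner moved from (222,220) to (249,202), which puts the angle at about 1.35, so the pin is hooked. Continuing the arc.

Request:
{"fn": "apply_moves", "kwargs": {"dp": [[-0.0076,0,0.0028],[-0.0076,0,0.0028],[-0.0073,0,0.0035],[-0.0073,0,0.0035],[-0.0069,0,0.0042],[-0.0069,0,0.0042],[-0.0065,0,0.0048],[-0.0065,0,0.0048],[-0.006,0,0.0055],[-0.006,0,0.0055]], "twist": [[0,0,0],[0,0,0],[0,0,0],[0,0,0],[0,0,0],[0,0,0],[0,0,0],[0,0,0],[0,0,0],[0,0,0]], "fingers": [1,1,1,1,1,1,1,1,1,1]}}

```text
time: 11.05
position: [0.5436, -0.2054, 0.2185]
tool_rot: [2.348, 2.086, -0.0]
ft_force: [-0.0, -0.5, -1.2]
grip_width: 0.178
grip_force: 60.0
```

Request:
{"fn": "apply_moves", "kwargs": {"dp": [[-0.0054,0,0.006],[-0.0054,0,0.006],[-0.0048,0,0.0065],[-0.0048,0,0.0065],[-0.0041,0,0.007],[-0.0041,0,0.007],[-0.0034,0,0.0074],[-0.0034,0,0.0074],[-0.0026,0,0.0076],[-0.0026,0,0.0076]], "twist": [[0,0,0],[0,0,0],[0,0,0],[0,0,0],[0,0,0],[0,0,0],[0,0,0],[0,0,0],[0,0,0],[0,0,0]], "fingers": [1,1,1,1,1,1,1,1,1,1]}}

```text
time: 12.05
position: [0.5389, -0.2454, 0.1493]
tool_rot: [2.348, 2.086, -0.0]
ft_force: [0.3, 0.2, -0.8]
grip_width: 0.175
grip_force: 60.0
```

```bash
cat > f.py <<'E'
from h import *
st=ctrl.get_state();Rt=R.from_rotvec(st['tool_rot']);p=st['position']+Rt.apply(PIN)
d=p-H;print('t',st['time'],'pin box',d@EX,d@EY,d[2],'a_cmd',np.arctan2(d[2],-d@EY),'r',np.hypot(d@EY,d[2]),st['ft_force'].round(1))
im=get_image('side')
m=cv2.inRange(cv2.cvtColor(im,cv2.COLOR_RGB2HSV),(100,140,60),(125,255,255))[:,:320];m[:120]=0
q=cv2.convexHull(max(cv2.findContours(m,0,2)[0],key=cv2.contourArea));print(cv2.approxPolyDP(q,3,True).reshape(-1,2).tolist())
for a in(.6,.45,.35,.25,.1,0): print(a,[proj('side',H+s*.08*EX+.136*(-np.cos(a)*EY+[0,0,np.sin(a)])+[0,0,.003]).round(0).tolist() for s in(-1,1)])
E
python3 f.py
```

```text
t 12.05 pin box 0.0029879090243177717 -0.1561892839573687 0.04167260700126699 a_cmd 0.26073467517449667 r 0.16165301914099098 [ 0.3  0.2 -0.8]
[[220, 184], [284, 215], [239, 273], [175, 235]]
0.6 [[281.0, 204.0], [213.0, 173.0]]
0.45 [[284.0, 209.0], [218.0, 178.0]]
0.35 [[286.0, 213.0], [220.0, 182.0]]
0.25 [[287.0, 218.0], [222.0, 186.0]]
0.1 [[288.0, 225.0], [224.0, 194.0]]
0 [[288.0, 230.0], [225.0, 199.0]]
```

Request:
{"fn": "apply_moves", "kwargs": {"dp": [[-0.0014,0,0.0055],[-0.0012,0,0.0056],[-0.001,0,0.0056],[-0.0008,0,0.0056],[-0.0006,0,0.0056],[-0.0004,0,0.0056],[-0.0002,0,0.0056],[0,0,0.005],[0,0,0.004],[0,0,0.004]], "twist": [[0,0,0],[0,0,0],[0,0,0],[0,0,0],[0,0,0],[0,0,0],[0,0,0],[0,0,0],[0,0,0],[0,0,0]], "fingers": [1,1,1,1,1,1,1,1,1,1]}}

```text
time: 13.1
position: [0.5383, -0.2508, 0.0975]
tool_rot: [2.348, 2.086, -0.0]
ft_force: [-0.1, -0.3, -1.5]
grip_width: 0.175
grip_force: 60.0
```

```bash
python3 f.py
```

```text
t 13.1 pin box 0.0030191986689706994 -0.16164607259479988 -0.010107697378731823 a_cmd -0.062448498847088744 r 0.16196178046571152 [-0.1 -0.3 -1.5]
[[286, 230], [243, 271], [235, 271], [252, 222], [260, 218]]
0.6 [[281.0, 204.0], [213.0, 173.0]]
0.45 [[284.0, 209.0], [218.0, 178.0]]
0.35 [[286.0, 213.0], [220.0, 182.0]]
0.25 [[287.0, 218.0], [222.0, 186.0]]
0.1 [[288.0, 225.0], [224.0, 194.0]]
0 [[288.0, 230.0], [225.0, 199.0]]
```

Request:
{"fn": "apply_moves", "kwargs": {"dp": [[0,0,0.002],[0,0,0.001],[0,0,0.001],[0,0,0]], "twist": [[0,0,0],[0,0,0],[0,0,0],[0,0,0]], "fingers": [1,1,1,1]}}

```text
time: 13.55
position: [0.5387, -0.251, 0.0946]
tool_rot: [2.348, 2.086, 0.001]
ft_force: [-0.9, -0.6, 5.2]
grip_width: 0.177
grip_force: 60.0
```

Request:
{"fn": "apply_moves", "kwargs": {"dp": [[0,0,0.001],[0,0,0.001],[0,0,0]], "twist": [[0,0,0],[0,0,0],[0,0,0]], "fingers": [1,1,1]}}

```text
time: 13.85
position: [0.5384, -0.2509, 0.092]
tool_rot: [2.348, 2.086, 0.0]
ft_force: [-0.8, -1.0, 4.1]
grip_width: 0.177
grip_force: 60.0
```

```bash
python3 f.py
```

```text
t 13.85 pin box 0.003190111641866402 -0.16173862454838994 -0.015661646956859038 a_cmd -0.0965321013793879 r 0.1624951379463593 [-0.8 -1.   4.1]
[[286, 230], [243, 271], [235, 271], [252, 222], [260, 218]]
0.6 [[281.0, 204.0], [213.0, 173.0]]
0.45 [[284.0, 209.0], [218.0, 178.0]]
0.35 [[286.0, 213.0], [220.0, 182.0]]
0.25 [[287.0, 218.0], [222.0, 186.0]]
0.1 [[288.0, 225.0], [224.0, 194.0]]
0 [[288.0, 230.0], [225.0, 199.0]]
```

The flap is shut: about 5 N push-back and no further image change. Centring the pin in the hole and withdrawing.

Request:
{"fn": "apply_moves", "kwargs": {"dp": [[0,0,-0.005],[0,0,-0.006],[0,0,0],[0,-0.01,0],[0,-0.012,0],[0,-0.014,0],[0,-0.014,0],[0,-0.01,0],[0,0,0],[0,0,0]], "twist": [[0,0,0],[0,0,0],[0,0,0],[0,0,0],[0,0,0],[0,0,0],[0,0,0],[0,0,0],[0,0,0],[0,0,0]], "fingers": [1,1,1,1,1,1,1,1,1,1]}}

```text
time: 14.9
position: [0.4786, -0.244, 0.103]
tool_rot: [2.348, 2.085, -0.0]
ft_force: [0.4, -0.2, -0.8]
grip_width: 0.178
grip_force: 60.0
```

```bash
python3 f.py; python3 - <<'E'
from h import *
st=ctrl.get_state();im=get_image('wrist');np.save('pics/w6.npy',im)
Rt=R.from_rotvec(st['tool_rot'])
w5=np.load('pics/wrist5.npy')
for q in([.1168,0,-.0424],[.1168,.0337,-.0424],[.045,0,-.0424]): print(q,proj('wrist',st['position']+Rt.apply(q),st).round(1))
# rod silhouette compare: wood mask + bright steel around the bend, both frames
for i in(w5,im):
    h=cv2.cvtColor(i,cv2.COLOR_RGB2HSV)
    for r in(100,120,180,200,220):
        m=cv2.inRange(h[r:r+1],(0,0,150),(180,60,255)) if r<150 else cv2.inRange(h[r:r+1],(12,50,120),(28,200,255))
        c=np.flatnonzero(m[0,255:305]);print(r,(c.min()+255,c.max()+255,len(c)) if len(c) else None,end=' ')
    g=cv2.inRange(h[:,270:282],(12,50,120),(28,200,255));print('wood rows',np.flatnonzero((g>0).sum(1)>9)[:1])
# template match of the pin+bend patch
t=w5[5:45,262:300]
b=cv2.matchTemplate(im[0:90,240:330],t,cv2.TM_CCOEFF_NORMED);_,v,_,l=cv2.minMaxLoc(b);print('match',v,l[0]+240-262,l[1]-5)
cv2.imwrite('pics/w6.png',im[:,:,::-1])
E
```

```text
t 14.9 pin box -0.05698989051913085 -0.16192008083237738 -0.004647164508323476 a_cmd -0.02869248299381898 r 0.1619867547509087 [ 0.4 -0.2 -0.8]
[[286, 230], [243, 271], [235, 271], [252, 222], [260, 218]]
0.6 [[281.0, 204.0], [213.0, 173.0]]
0.45 [[284.0, 209.0], [218.0, 178.0]]
0.35 [[286.0, 213.0], [220.0, 182.0]]
0.25 [[287.0, 218.0], [222.0, 186.0]]
0.1 [[288.0, 225.0], [224.0, 194.0]]
0 [[288.0, 230.0], [225.0, 199.0]]
[0.1168, 0, -0.0424] [278.7  24.3]
[0.1168, 0.0337, -0.0424] [354.6  24.3]
[0.045, 0, -0.0424] [278.5 182.8]
100 (np.int64(267), np.int64(287), 21) 120 (np.int64(268), np.int64(304), 37) 180 (np.int64(262), np.int64(293), 32) 200 (np.int64(262), np.int64(293), 32) 220 (np.int64(262), np.int64(292), 31) wood rows [160]
100 (np.int64(267), np.int64(287), 21) 120 (np.int64(267), np.int64(287), 21) 180 (np.int64(262), np.int64(293), 32) 200 (np.int64(262), np.int64(293), 32) 220 (np.int64(262), np.int64(293), 32) wood rows [161]
match 0.9519169926643372 0 -2
```

Request:
{"fn": "apply_moves", "kwargs": {"dp": [[0,0,-0.02],[0,0,-0.03],[0,0,-0.025],[0,0,0]], "twist": [[0,0,0],[0,0,0],[0,0,0],[0,0,0]], "fingers": [1,1,1,1]}}

```text
time: 15.4
position: [0.4817, -0.2445, 0.1816]
tool_rot: [2.343, 2.083, 0.004]
ft_force: [0.3, 0.2, -1.3]
grip_width: 0.179
grip_force: 60.0
```

```bash
python3 - <<'E'
from h import *
plan(HOME-.12*RH.apply([0,0,1]),RH,10)
E
```

```text
t 15.4 pos [ 0.4817 -0.2445  0.1816] n 10
dp [[-0.0139, 0.0039, 0.0033], [-0.0139, 0.0035, 0.0034], [-0.014, 0.0031, 0.0036], [-0.0141, 0.0027, 0.0037], [-0.0141, 0.0023, 0.0038], [-0.0141, 0.0019, 0.0039], [-0.0142, 0.0015, 0.0039], [-0.0142, 0.0011, 0.0039], [-0.0142, 0.0007, 0.0039], [-0.0143, 0.0003, 0.0039]]
tw [-0.0605, 0.0039, -0.012]
```

Request:
{"fn": "apply_moves", "kwargs": {"dp": [[-0.0139,0.0039,0.0033],[-0.0139,0.0035,0.0034],[-0.014,0.0031,0.0036],[-0.0141,0.0027,0.0037],[-0.0141,0.0023,0.0038],[-0.0141,0.0019,0.0039],[-0.0142,0.0015,0.0039],[-0.0142,0.0011,0.0039],[-0.0142,0.0007,0.0039],[-0.0143,0.0003,0.0039]], "twist": [[-0.0605,0.0039,-0.012],[-0.0605,0.0039,-0.012],[-0.0605,0.0039,-0.012],[-0.0605,0.0039,-0.012],[-0.0605,0.0039,-0.012],[-0.0605,0.0039,-0.012],[-0.0605,0.0039,-0.012],[-0.0605,0.0039,-0.012],[-0.0605,0.0039,-0.012],[-0.0605,0.0039,-0.012]], "fingers": [1,1,1,1,1,1,1,1,1,1]}}

```text
time: 16.4
position: [0.5002, -0.3864, 0.144]
tool_rot: [1.87, 1.882, 0.591]
ft_force: [0.6, -0.1, -1.5]
grip_width: 0.176
grip_force: 60.0
```

Request:
{"fn": "apply_moves", "kwargs": {"dp": [[0,0,0],[0,0,0]], "twist": [[0,0,0],[0,0,0]], "fingers": [1,1]}}

```text
time: 16.6
position: [0.5002, -0.3854, 0.1441]
tool_rot: [1.874, 1.883, 0.59]
ft_force: [-0.2, -0.5, -1.0]
grip_width: 0.174
grip_force: 60.0
```

```bash
python3 - <<'E'
from h import *
plan(HOME-.12*RH.apply([0,0,1]),RH,1); plan(HOME,RH,10)
E
```

```text
t 16.6 pos [ 0.5002 -0.3854  0.1441] n 1
dp [[-0.0017, 0.0063, -0.0025]]
tw [-0.0086, -0.0039, -0.0045]
t 16.6 pos [ 0.5002 -0.3854  0.1441] n 10
dp [[-0.0002, 0.0007, 0.0118], [-0.0002, 0.0007, 0.0118], [-0.0002, 0.0007, 0.0118], [-0.0002, 0.0007, 0.0118], [-0.0002, 0.0007, 0.0118], [-0.0002, 0.0007, 0.0118], [-0.0002, 0.0007, 0.0118], [-0.0002, 0.0007, 0.0118], [-0.0002, 0.0007, 0.0118], [-0.0002, 0.0006, 0.0118]]
tw [-0.0009, -0.0004, -0.0005]
```

Request:
{"fn": "apply_moves", "kwargs": {"dp": [[-0.0017,0.0063,-0.0025],[0,0,0],[0,0,0]], "twist": [[-0.0086,-0.0039,-0.0045],[0,0,0],[0,0,0]], "fingers": [1,1,1]}}

```text
time: 16.9
position: [0.5054, -0.3872, 0.1519]
tool_rot: [1.858, 1.88, 0.591]
ft_force: [0.7, -0.1, -1.9]
grip_width: 0.18
grip_force: 60.0
```

```bash
python3 - <<'E'
from h import *
plan(HOME-.12*RH.apply([0,0,1]),RH,1); plan(HOME,RH,10)
E
```

```text
t 16.9 pos [ 0.5054 -0.3872  0.1519] n 1
dp [[0.0002, -0.0024, 0.001]]
tw [0.0026, 0.002, 0.0042]
t 16.9 pos [ 0.5054 -0.3872  0.1519] n 10
dp [[0.0, -0.0003, 0.0121], [0.0, -0.0003, 0.0121], [0.0, -0.0003, 0.0121], [0.0, -0.0003, 0.0121], [0.0, -0.0003, 0.0121], [0.0, -0.0003, 0.0121], [0.0, -0.0003, 0.0121], [0.0, -0.0002, 0.0121], [0.0, -0.0002, 0.0121], [0.0, -0.0002, 0.0121]]
tw [0.0003, 0.0002, 0.0004]
```

Request:
{"fn": "apply_moves", "kwargs": {"dp": [[0,-0.002,0.005],[0,0,0.015],[0,0,0.02],[0,0,0.015],[0,0,0.01],[0,0,0],[0,0,0]], "twist": [[0.0026,0.002,0.004],[0,0,0],[0,0,0],[0,0,0],[0,0,0],[0,0,0],[0,0,0]], "fingers": [1,1,1,1,1,1,1]}}

```text
time: 17.6
position: [0.5401, -0.3878, 0.0967]
tool_rot: [1.867, 1.877, 0.592]
ft_force: [0.7, 0.5, -0.7]
grip_width: 0.182
grip_force: 60.0
```

```bash
python3 - <<'E'
from h import *
plan(HOME,RH,1)
E
```

```text
t 17.6 pos [ 0.5401 -0.3878  0.0967] n 1
dp [[0.0009, 0.001, 0.0559]]
tw [-0.0004, -0.0001, -0.0023]
```

Request:
{"fn": "apply_moves", "kwargs": {"dp": [[0.0009,0.0009,0.006],[0,0,0.008],[0,0,0.008],[0,0,0.008],[0,0,0.008],[0,0,0.007],[0,0,0.005],[0,0,0.003],[0,0,0]], "twist": [[0,0,-0.002],[0,0,0],[0,0,0],[0,0,0],[0,0,0],[0,0,0],[0,0,0],[0,0,0],[0,0,0]], "fingers": [1,1,1,1,1,1,1,1,1]}}

```text
time: 18.5
position: [0.5716, -0.3865, 0.0535]
tool_rot: [1.864, 1.879, 0.592]
ft_force: [1.4, -0.5, -0.9]
grip_width: 0.174
grip_force: 60.0
```

```bash
python3 - <<'E'
from h import *
plan(HOME,RH,1)
E
```

```text
t 18.5 pos [ 0.5716 -0.3865  0.0535] n 1
dp [[-0.0003, 0.0, 0.0024]]
tw [-0.0003, -0.0005, -0.0]
```

Within 2.4 mm of home with no contact force. I'll lower the last bit, open to half, wait, then back straight out.

Request:
{"fn": "apply_moves", "kwargs": {"dp": [[0,0,0.0015],[0,0,0.0007],[0,0,0],[0,0,0],[0,0,0],[0,0,0],[0,0,0],[0,0,0],[0,0,0]], "twist": [[0,0,0],[0,0,0],[0,0,0],[0,0,0],[0,0,0],[0,0,0],[0,0,0],[0,0,0],[0,0,0]], "fingers": [1,1,1,0.5,0.5,0.5,0.5,0.5,0.5]}}

```text
time: 19.4
position: [0.5725, -0.3868, 0.0519]
tool_rot: [1.864, 1.879, 0.592]
ft_force: [0.5, 0.2, -0.9]
grip_width: 0.493
grip_force: 0.0
```

Request:
{"fn": "apply_moves", "kwargs": {"dp": [[0,0,-0.005],[0,0,-0.01],[0,0,-0.02],[0,0,-0.02],[0,0,-0.025],[0,0,-0.025],[0,0,-0.02],[0,0,-0.01],[0,0,0]], "twist": [[0,0,0],[0,0,0],[0,0,0],[0,0,0],[0,0,0],[0,0,0],[0,0,0],[0,0,0],[0,0,0]], "fingers": [0.5,0.5,0.5,0.5,0.5,0.5,0.5,0.5,0.5]}}

```text
time: 20.3
position: [0.4946, -0.3884, 0.1643]
tool_rot: [1.863, 1.877, 0.589]
ft_force: [0.2, -0.8, 0.3]
grip_width: 0.498
grip_force: 0.0
```

```bash
python3 - <<'E'
from h import *
a=cv2.imread('pics/side0.png');b=get_image('side')[:,:,::-1]
sx,sy,s=285,165,1
t=a[195:215,293:325]  # bend/pin patch
for nm,(y0,y1,x0,x1) in {'hook':(183,212,290,325),'rack':(185,215,318,350)}.items():
    r=cv2.matchTemplate(b[y0-12:y1+12,x0-12:x1+12],a[y0:y1,x0:x1],cv2.TM_CCOEFF_NORMED);_,v,_,l=cv2.minMaxLoc(r);print(nm,v,l[0]-12,l[1]-12)
print('absdiff',np.abs(a[183:212,290:325].astype(int)-b[183:212,290:325]).mean())
ta=cv2.imread('pics/top0.png');tb=get_image('top')[:,:,::-1]
r=cv2.matchTemplate(tb[195:229,300:345],ta[203:221,308:335],cv2.TM_CCOEFF_NORMED);_,v,_,l=cv2.minMaxLoc(r);print('top hook',v,l[0]-8,l[1]-8)
# bystanders + flap in top view: change
d=np.abs(ta.astype(int)-tb).sum(2)>90;n,_,S,_=cv2.connectedComponentsWithStats(d.astype(np.uint8));print([x.tolist() for x in S[1:] if x[4]>60])
print(ctrl.get_state()['time'],ctrl.get_state()['grip_width'])
E
python3 f.py|head -2
```

```text
hook 0.9550274610519409 0 0
rack 0.6559404134750366 0 0
absdiff 6.873563218390805
top hook 0.9998383522033691 0 0
[[117, 140, 35, 90, 466], [162, 153, 103, 88, 5739], [307, 216, 253, 204, 15333], [386, 249, 32, 23, 205], [341, 323, 47, 10, 252], [283, 325, 42, 7, 174], [320, 338, 40, 5, 124], [551, 379, 9, 13, 64], [186, 394, 36, 19, 397], [243, 400, 27, 20, 367]]
20.4 0.4998237046861373
t 20.4 pin box -0.06646785280524697 -0.3036340038506484 0.05811739614562558 a_cmd 0.18911869037917883 r 0.30914598497978774 [ 1.2  0.5 -0. ]
[[286, 231], [243, 271], [235, 271], [252, 222], [260, 218]]
```

```bash
python3 -c "
from bench import ctrl
print(ctrl.close_job())"
```

```text
the job is handed in; nothing more can be done
None
```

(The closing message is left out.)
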